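# Stir the bonbons in the mixing bowl

## Task

Take the wooden stirrer from the blue crock and stir the bonbons with its head down at the floor of the steel bowl, three full turns clockwise as seen from above, sweeping midway between the bowl's centre and its wall, until every bonbon has clearly shifted from the spot where it lay. Keep them all in the bowl, do not touch them with the gripper, and do not push the bowl out of place. Then stand the stirrer back upright in its crock, let go, and leave everything else where it is.

Things in the scene. Friction and masses are not known exactly. Their poses are not given: they have to be found in the camera images.
- bowl: Round stainless-steel mixing bowl, loose on a black silicone foot ring, about 1.5 kg, 232 mm across the rim, 75 mm high; origin at the centre of its underside, z up. Inside floor flat, 5 mm above the origin, about 82 mm in radius; the 3 mm thick wall then flares out to 98 mm radius at 20 mm height and 116 mm at the rim.
- stirrer: Wooden chocolate stirrer, 155 mm long, 0.12 kg, standing upright in the blue crock: a ridged round head 43 mm across and 40 mm tall at the bottom that narrows by 56 mm, then a round 20 mm thick shaft up to 155 mm. Origin at the centre of the flat foot of the head; z runs up the shaft.
- stirrer_grip (a point): Good place to grip the stirrer: on the axis of its shaft, 112 mm above its foot, 43 mm below its top end.
- crock: Fixed blue ceramic utensil crock, 78 mm across, 60 mm high, open on top, inside 68 mm across with its floor 6 mm above the origin; origin at the centre of its underside.
- bowl_a (a point): Unmarked point on the inner floor of the bowl, 44 mm from its centre, on its own x axis; tells how far round the stirring has come.
- bowl_b (a point): Unmarked point on the inner floor of the bowl, 44 mm from its centre, 120 degrees clockwise (seen from above) of bowl_a; tells how far round the stirring has come.
- bowl_c (a point): Unmarked point on the inner floor of the bowl, 44 mm from its centre, 120 degrees clockwise (seen from above) of bowl_b; tells how far round the stirring has come.
- bonbon0: Dark chocolate bonbon, domed, 31 mm across, 22 mm high, 15 g, lying loose in the bowl; origin at the centre of its underside.
- bonbon1: Dark chocolate bonbon, domed, 31 mm across, 22 mm high, 15 g, lying loose in the bowl; origin at the centre of its underside.
- bonbon2: Dark chocolate bonbon, domed, 31 mm across, 22 mm high, 15 g, lying loose in the bowl; origin at the centre of its underside.
- bonbon3: White chocolate bonbon, domed, 31 mm across, 22 mm high, 15 g, lying loose in the bowl; origin at the centre of its underside.
- bonbon4: White chocolate bonbon, domed, 31 mm across, 22 mm high, 15 g, lying loose in the bowl; origin at the centre of its underside.
- bonbon5: White chocolate bonbon, domed, 31 mm across, 22 mm high, 15 g, lying loose in the bowl; origin at the centre of its underside.
- jar: Bystander: amber glass jar with steel cap, 68 mm across, 100 mm high; origin at the centre of its underside.
- mug: Bystander: black mug, 76 mm across, 90 mm high, handle to its +y; origin at the centre of its underside.
- spatula: Bystander: spatula with black handle, 240 mm long, lying flat; origin under the middle of its length.

How it is judged:
On the way, in this order (a step that is already met when the one before it is completed fails the run):
1. the stirrer's head is low in the bowl (foot less than 22 mm above the bowl's underside) and within 36 mm sideways of side a of the bowl (horizontal distance between stirrer and bowl_a below 0.036 m and z of stirrer in the frame of bowl between -0.005 and 0.022 m).
2. the stirrer's head is low in the bowl (foot less than 22 mm above the bowl's underside) and within 36 mm sideways of side b of the bowl, clockwise on from the last (horizontal distance between stirrer and bowl_b below 0.036 m and z of stirrer in the frame of bowl between -0.005 and 0.022 m).
3. the stirrer's head is low in the bowl (foot less than 22 mm above the bowl's underside) and within 36 mm sideways of side c of the bowl, clockwise on from the last (horizontal distance between stirrer and bowl_c below 0.036 m and z of stirrer in the frame of bowl between -0.005 and 0.022 m).
4. the stirrer's head is low in the bowl (foot less than 22 mm above the bowl's underside) and within 36 mm sideways of side a of the bowl, clockwise on from the last (all of step 1).
5. the stirrer's head is low in the bowl (foot less than 22 mm above the bowl's underside) and within 36 mm sideways of side b of the bowl, clockwise on from the last (all of step 2).
6. the stirrer's head is low in the bowl (foot less than 22 mm above the bowl's underside) and within 36 mm sideways of side c of the bowl, clockwise on from the last (all of step 3).
7. the stirrer's head is low in the bowl (foot less than 22 mm above the bowl's underside) and within 36 mm sideways of side a of the bowl, clockwise on from the last (all of step 4).
At the end, for the whole second after the job is handed in: Every bonbon rests in the bowl (within 100 mm of its axis, under 60 mm high), over 15 mm from its start; the stirrer stands in the crock (foot within 25 mm of its axis, under 14 mm above its underside, tilt below 0.25 rad); the bowl is level, within 30 mm of its start (distance of each of bonbon0, bonbon1, bonbon2, bonbon3, bonbon4, bonbon5 from where it was at the start of the episode above 0.015 m and horizontal distance between each of bonbon0, bonbon1, bonbon2, bonbon3, bonbon4, bonbon5 and bowl below 0.1 m and z of bonbon0 in the frame of bowl between 0 and 0.06 m and z of bonbon1 in the frame of bowl between 0 and 0.06 m and z of bonbon2 in the frame of bowl between 0 and 0.06 m and z of bonbon3 in the frame of bowl between 0 and 0.06 m and z of bonbon4 in the frame of bowl between 0 and 0.06 m and z of bonbon5 in the frame of bowl between 0 and 0.06 m and linear speed of each of bonbon0, bonbon1, bonbon2, bonbon3, bonbon4, bonbon5, stirrer, bowl below 0.03 m/s and horizontal distance between stirrer and crock below 0.025 m and z of stirrer in the frame of crock below 0.014 m and angle between stirrer's own z axis and vertical below 0.25 rad and distance of bowl from where it was at the start of the episode below 0.03 m and angle between bowl's own z axis and vertical below 0.1 rad); the robot touches nothing.
It fails at once if the gripper or arm touches a bonbon (contact force between any of the fingers, the arm and bonbon0 above 0.3 N or contact force between any of the fingers, the arm and bonbon1 above 0.3 N or contact force between any of the fingers, the arm and bonbon2 above 0.3 N or contact force between any of the fingers, the arm and bonbon3 above 0.3 N or contact force between any of the fingers, the arm and bonbon4 above 0.3 N or contact force between any of the fingers, the arm and bonbon5 above 0.3 N).
It fails at once if the bowl is pushed more than 30 mm or tipped (distance of bowl from where it was at the start of the episode above 0.03 m or angle between bowl's own z axis and vertical above 0.25 rad).
It fails at once if the jar, mug or spatula is moved more than 20 mm (distance of any of jar, mug, spatula from where it was at the start of the episode above 0.02 m).
It also fails if it takes over 70 s, if anything falls off the work surface, if the arm or the gripper's body presses on something with over 40 N, if the wrist force passes 120 N, or if a joint passes its speed limit or range.

## Robot

A 6-joint arm with a two-finger parallel gripper is mounted at the origin on the work surface. World frame = base frame: x ahead of the robot, y to its left, z up, the work surface at z = 0. Lengths are in m, angles in rad, forces in N, time in s.
With the tool pointing down it reaches from about 0.4 to 0.825 m from the base axis. Payload 7 kg.
Tool frame: the origin (TCP) lies on the centre line of the jaws, within the pads' length; the fingertips stand 22 mm ahead of it and the grasp point (between the pads) lies 3 mm ahead of it; z points along the fingers, y is the line along which they close (so a half turn about z gives the same grasp; the last joint's range is limited). The gripper opens to 88 mm and grips with 3 to 60 N. Pads are 19 mm wide; open, the fingers measure 130 mm over their backs; the gripper's body (78 mm by 193 mm) begins 47 mm behind the grasp point.
Start: joints at [0.288, 0.359, 0.012, 0, -1.224, -0.288], TCP at [0.675, -0, 0.249] pointing down, gripper open.
Joint ranges: [-3.07, 3.07], [-1.43, 2.12], [-1.02, 1.25], [-3.03, 1.67], [-3.05, -0], [-3.03, 3.03]. Speed limits (rad/s): [2.39, 2.39, 3.01, 3.14, 3.14, 3.14].

## Interface

Orientations are given as [roll, pitch, yaw] about the fixed x, y, z axes, in that order (R = Rz(yaw) Ry(pitch) Rx(roll)).
In Python, from station import arm gives the robot as it stands.
- The arm moves only by the tool arm_command, never from a script. Its argument "series" is one flat list of numbers, 7 for each row, row after row: the turn, a rotation vector about the tool's x, y, z each as a share of 90 degrees, from -1 to 1, then the shift along the tool's x, y, z each as a share of 0.1 m, from -1 to 1, then the opening, from 0 (shut) to 1 (fully open). A call has 1 to 8 rows; each row is the pose to reach, as a shift and turn from the pose commanded when the call began, along the tool's axes at that moment; what a row does not reach only later rows make up. A row lasts 1/8 s, in which the tool goes at most 62.5 mm and 10.7 degrees, less where a joint would pass 70% of its speed; a pose out of reach is approached as far as the arm can. A call with a number of a shift or a turn outside -1 to 1 is refused whole. A call with a gripper value outside its range is refused whole. The fingers move at their own pace and stop on an object; "force" is the grip in N (left out, the last holds). Time passes only in rows, so rows that repeat a pose let the fingers close. It gives the time, the measured TCP pose, the force, the opening and the grip force at its end, in the units of the state.
- arm.get_state(): the state, without advancing time (a new reading comes with each control period).
- arm.grab_frame(name): name is "scene" or "side" or "wrist"; returns the picture (480x640x3 uint8, blue, green, red); there is no depth.
- arm.camera_model(name): a dict with "fovy" (degrees; the focal length in pixels is half the picture's height over the tangent of half this angle, whatever the lens; pixels are square), "cx", "cy" (the principal point, pixels), "pose" (4x4, takes a point from camera to world coordinates). Camera axes: x right, y down, z forward; pixel columns grow to the right and rows downward; lengths in m; the calibration is good to about 2 mm. The wrist camera is an equidistant fisheye: a pixel r from the principal point sees the ray r / f radians off the axis. A picture is of the moment at which its call begins: read the wrist's pose just before it. camera_model takes no time and is no camera call; for the wrist camera it gives the pose at the moment of the call.
- arm.job_done(): hands the job in; it is judged then, once.
The state is a dict: "t": time; "q": joint angles; "qd": joint speeds; "joint_efforts": joint torques, N m; "eef_pos": TCP position; "ee_rot": TCP orientation; "force": force on the tool from outside, world axes, zero at the start; "moment": the same for the moment, N m; "width": finger opening in m; "gripper_force": force on a finger pad.
Only numpy, scipy, OpenCV 4.12 (cv2) and the standard library are available. Lean on these libraries where they do the work, as an engineer would, in place of code of your own. Each camera call takes 0.05 s, during which the arm holds its last target. There are 200 camera calls.

## Working session

There is one attempt and no reset: what is moved stays moved. The work goes in short steps, Python scripts to look and compute and a tool call to move; the robot and the scene stay as the last step left them, time stands still between calls to the robot, and variables do not carry over. Pictures are saved under pics/ and viewed, at most 10 in all, crops included, and the job is handed in when it is done.

Besides the shell and the picture viewer there is one more tool, called after "Emit:" by a JSON object that holds its "fn" and its "kwargs". arm_command: Moves the arm, as the interface text tells. Its arguments: {"type":"object","properties":{"series":{"type":"array"},"force":{"type":"number"}},"required":["series"]}

```bash
ls; mkdir -p pics; python3 - <<'E'
from station import arm
import cv2,numpy as np
s=arm.get_state();print(s)
for n in("scene","side"):
    cv2.imwrite(f"pics/{n}0.png",arm.grab_frame(n));m=arm.camera_model(n);print(n,m["fovy"],m["cx"],m["cy"],np.round(m["pose"],4).tolist())
E
```

```text
pics
{'t': 0.0, 'q': array([ 2.88112866e-01,  3.59411141e-01,  1.10562571e-02, -3.49733465e-04,
       -1.22410687e+00, -2.88125572e-01]), 'qd': array([-0.00153835, -0.00181133, -0.00057095, -0.00020099,  0.00033164,
        0.00021877]), 'joint_efforts': array([-8.00930356e-04, -5.82726967e+01,  2.93058443e+01,  6.99745238e+00,
        6.93249181e-03, -2.06530804e-04]), 'eef_pos': array([ 6.74543035e-01, -1.66226756e-05,  2.47605919e-01]), 'ee_rot': array([ 3.13990245e+00, -1.58070320e-04, -1.57092801e+00]), 'force': array([ 0.13057044,  0.56382078, -0.13691964]), 'moment': array([-0.02358153, -0.04339174, -0.00616265]), 'gripper_force': 0.0, 'width': 0.08715851411702051}
scene 54.19594922867132 312.42987577714575 237.4097080703159 [[0.3264, 0.5796, -0.7467, 1.2004], [0.9452, -0.1916, 0.2644, -0.2242], [0.0102, -0.7921, -0.6103, 0.5804], [0.0, 0.0, 0.0, 1.0]]
side 54.15983619283645 311.1908145650168 235.49295502046328 [[0.7507, -0.4723, 0.4619, 0.1904], [-0.6605, -0.5274, 0.5344, -0.4726], [-0.0088, -0.7063, -0.7079, 0.6854], [0.0, 0.0, 0.0, 1.0]]
```

View pics/scene0.png

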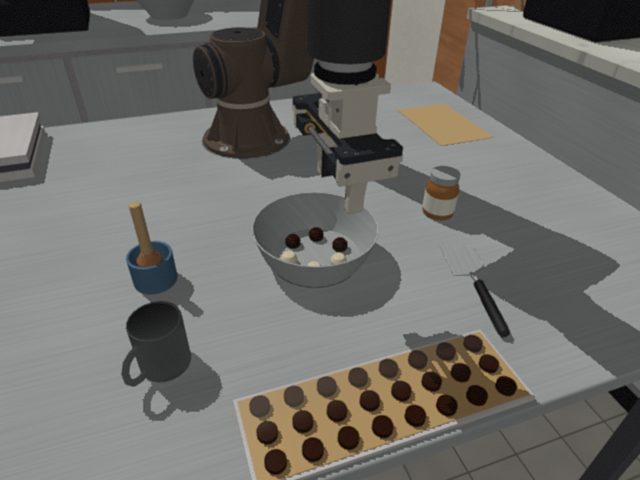

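View pics/side0.png

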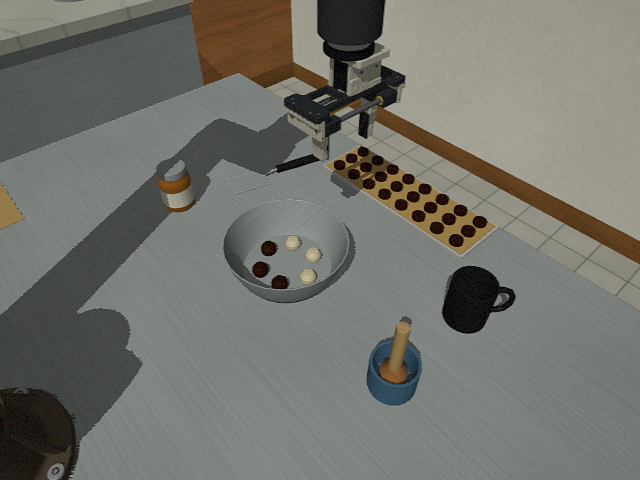

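The scene view shows the stirrer leaning in the crock (top about (136,205), crock (152,268)), the bowl at (315,237), the mug and the jar. In the side view the bowl is at (287,250), the shaft top at (403,325) and the crock at (393,370). I'll zoom in on the bowl and measure the colours.

```bash
cat > h.py <<'E'
import cv2,numpy as np
from station import arm
def ray(m,uv):
    f=240/np.tan(np.radians(m["fovy"])/2);P=np.array(m["pose"])
    d=np.array([(uv[0]-m["cx"])/f,(uv[1]-m["cy"])/f,1.]);d=P[:3,:3]@d
    return P[:3,3],d/np.linalg.norm(d)
def plane(m,uv,z):
    o,d=ray(m,uv);return o+d*(z-o[2])/d[2]
def tri(rs):
    A=sum(np.eye(3)-np.outer(d,d) for o,d in rs);b=sum((np.eye(3)-np.outer(d,d))@o for o,d in rs)
    return np.linalg.solve(A,b)
def blobs(mask,a):
    n,l,s,c=cv2.connectedComponentsWithStats(mask.astype(np.uint8))
    return [(s[i].tolist(),c[i].round(1).tolist()) for i in range(1,n) if s[i,4]>a]
E
python3 - <<'E'
from h import *
out=[]
for n,(x,y) in(("scene",(235,180)),("side",(207,190))):
    im=cv2.imread(f"pics/{n}0.png");hsv=cv2.cvtColor(im,cv2.COLOR_BGR2HSV);H,S,V=cv2.split(hsv)
    print(n,"wood",[b for b in blobs((H>8)&(H<24)&(S>80)&(V>60),40)if b[0][4]<2500])
    print("blue",blobs((H>95)&(H<115)&(S>110),200))
    b=im[y:y+120,x:x+160];out.append(cv2.resize(b,None,fx=4.9,fy=4.9,interpolation=cv2.INTER_CUBIC)[:588,:784])
    h,s,v=cv2.split(hsv[y:y+120,x:x+160])
    for nm,mk in(("dark",v<60),("white",(v>150)&(h<40)&(s>20))):
        for st,c in blobs(mk,15):print(nm,st,[c[0]+x,c[1]+y])
    cv2.imwrite(f"pics/{n}1.png",out[-1])
E
```

```text
scene wood [([88, 0, 49, 4, 110], [106.9, 0.8]), ([372, 0, 21, 78, 265], [383.1, 54.0]), ([433, 0, 53, 94, 2444], [453.0, 41.7]), ([492, 0, 34, 11, 221], [510.1, 3.1]), ([399, 104, 93, 41, 2011], [444.1, 124.2]), ([307, 110, 22, 26, 77], [316.4, 122.3]), ([304, 123, 11, 10, 53], [308.4, 126.6]), ([426, 179, 33, 21, 437], [441.5, 190.5]), ([129, 202, 33, 65, 850], [143.2, 238.5]), ([423, 208, 30, 12, 119], [436.9, 215.9])]
blue []
dark [74, 47, 15, 15, 169] [315.8, 234.3]
dark [50, 54, 16, 15, 186] [292.4, 241.0]
dark [98, 58, 15, 14, 166] [339.6, 244.8]
white [46, 71, 14, 10, 97] [286.9, 255.0]
white [95, 73, 14, 11, 104] [336.2, 257.4]
white [72, 81, 13, 6, 57] [313.5, 263.6]
side wood [([330, 98, 31, 18, 138], [349.0, 106.0]), ([158, 174, 33, 20, 424], [174.4, 184.9]), ([0, 183, 24, 47, 583], [7.6, 209.8]), ([164, 200, 30, 12, 116], [179.2, 207.8]), ([379, 322, 31, 62, 1081], [396.4, 356.2]), ([56, 447, 14, 17, 60], [63.6, 456.4])]
blue [([367, 341, 54, 64, 1674], [392.7, 375.9])]
dark [17, 50, 21, 39, 134] [231.2, 261.3]
dark [54, 51, 16, 15, 191] [268.6, 248.1]
dark [46, 72, 16, 16, 205] [260.3, 269.2]
dark [65, 85, 17, 14, 196] [279.7, 282.2]
dark [70, 112, 16, 1, 16] [284.5, 302.0]
white [79, 46, 13, 14, 140] [291.8, 242.3]
white [99, 57, 13, 15, 147] [312.1, 254.2]
white [93, 79, 15, 15, 161] [306.9, 275.9]
```

View pics/scene1.png

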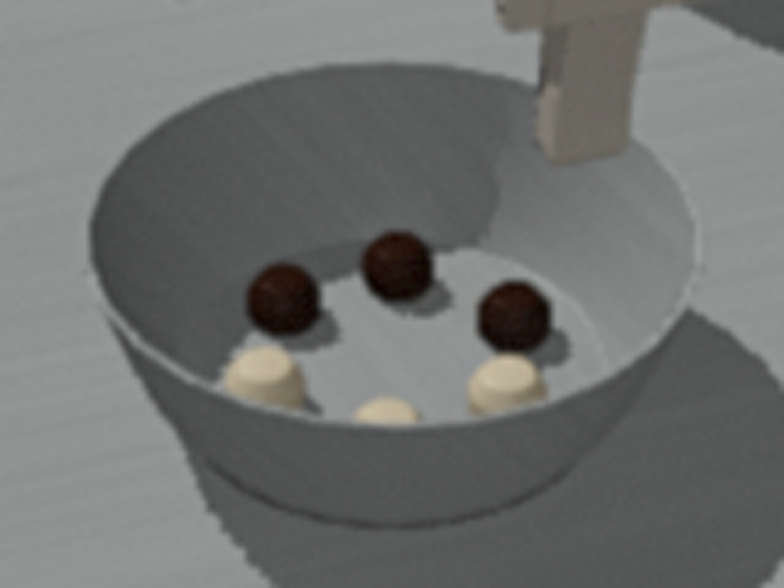

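View pics/side1.png

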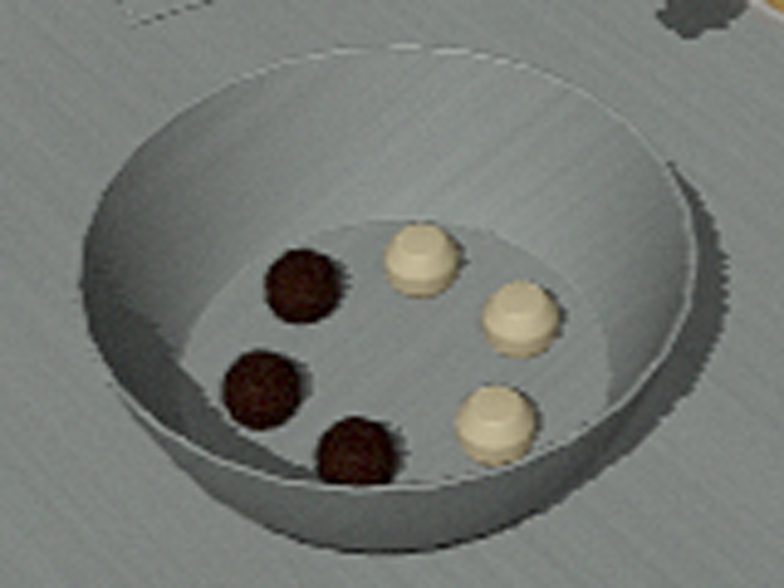

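The scene crop shows the rim ellipse from (90,230) to (698,245) crop px, and the side crop from (82,280) to (695,250). The six bonbons form a ring with an empty middle. I'll now compute positions.

```bash
python3 - <<'E'
from h import *
from scipy.optimize import least_squares
M={n:arm.camera_model(n) for n in("scene","side")}
R={"scene":((235,180),[(385,64),(90,230),(698,245),(385,427),(165,365),(200,110)]),
"side":((207,190),[(400,46),(82,280),(695,250),(385,487),(180,435),(120,375),(240,78)])}
for z in(.075,.08):
  for n,(o,ps) in R.items():
    X=np.array([plane(M[n],(p[0]/4.9+o[0]-.4,p[1]/4.9+o[1]-.4),z)[:2] for p in ps])
    r=least_squares(lambda c:np.hypot(*(X-c[:2]).T)-c[2],[.6,0,.116]);print(z,n,r.x.round(4),np.abs(r.fun).max().round(4))
B={"side":[(268.6,248.1),(260.3,269.2),(279.7,282.2),(291.8,242.3),(312.1,254.2),(306.9,275.9)]}
for p in B["side"]:print("bon",plane(M["side"],p,.018).round(3))
pl=[];V=[]
for n,(x,y,w,h) in(("scene",(129,202,33,65)),("side",(379,322,31,62))):
    hsv=cv2.cvtColor(cv2.imread(f"pics/{n}0.png"),cv2.COLOR_BGR2HSV)[y:y+h,x:x+w];H,S,_=cv2.split(hsv)
    mk=(H>8)&(H<24)&(S>80)&(hsv[...,2]>60)
    rows=[(y+i,x+np.flatnonzero(mk[i]).mean(),mk[i].sum()) for i in range(h) if mk[i].sum()]
    print(n,[r[2] for r in rows])
    k=np.array([r[:2] for r in rows[8:34]]);a,b=np.polyfit(k[:,0],k[:,1],1)
    r1,r2=[ray(M[n],(a*v+b,v)) for v in(k[0,0],k[-1,0])];nn=np.cross(r1[1],r2[1]);pl.append((nn/np.linalg.norm(nn),r1[0]))
    V.append((a,b,y))
for z in(.01,.06,.12,.16):
    A=np.array([p[0][:2] for p in pl]);bb=np.array([p[0]@p[1]-p[0][2]*z for p in pl]);print("axis",z,np.linalg.solve(A,bb).round(4))
for n,y0,y1,x0,x1 in(("scene",230,300,115,190),("side",330,412,355,430)):
    hsv=cv2.cvtColor(cv2.imread(f"pics/{n}0.png"),cv2.COLOR_BGR2HSV)[y0:y1,x0:x1];H,S,V_=cv2.split(hsv)
    mk=((H>95)&(H<120)&(S>90)).astype(np.uint8);c=max(cv2.findContours(mk,0,2)[0],key=cv2.contourArea)
    hull=cv2.convexHull(c)[:,0,:]+[x0,y0];m=M[n]
    top=hull[hull[:,1]<hull[:,1].min()+14];X=np.array([plane(m,p,.06)[:2] for p in top])
    r=least_squares(lambda c:np.hypot(*(X-c).T)-.039,X.mean(0)+[0,0]);print(n,"crock",r.x.round(4),np.abs(r.fun).max().round(4))
E
```

```text
0.075 scene [0.5521 0.0105 0.1125] 0.0022
0.075 side [0.5477 0.0106 0.1136] 0.0012
0.08 scene [0.5585 0.0082 0.1114] 0.0022
0.08 side [0.5448 0.0067 0.1126] 0.0012
bon [0.541 0.061 0.018]
bon [0.496 0.028 0.018]
bon [ 0.503 -0.021  0.018]
bon [0.585 0.043 0.018]
bon [ 0.594 -0.008  0.018]
bon [ 0.55  -0.043  0.018]
scene [np.int64(6), np.int64(9), np.int64(11), np.int64(12), np.int64(12), np.int64(11), np.int64(11), np.int64(11), np.int64(11), np.int64(11), np.int64(11), np.int64(11), np.int64(11), np.int64(11), np.int64(11), np.int64(10), np.int64(11), np.int64(11), np.int64(11), np.int64(10), np.int64(11), np.int64(11), np.int64(10), np.int64(10), np.int64(11), np.int64(11), np.int64(10), np.int64(10), np.int64(11), np.int64(11), np.int64(10), np.int64(11), np.int64(11), np.int64(10), np.int64(10), np.int64(11), np.int64(11), np.int64(10), np.int64(10), np.int64(11), np.int64(11), np.int64(11), np.int64(11), np.int64(11), np.int64(11), np.int64(12), np.int64(11), np.int64(12), np.int64(13), np.int64(15), np.int64(16), np.int64(19), np.int64(21), np.int64(22), np.int64(23), np.int64
[... 487 characters left out ...]
p.int64(14), np.int64(14), np.int64(14), np.int64(14), np.int64(14), np.int64(14), np.int64(14), np.int64(14), np.int64(14), np.int64(14), np.int64(14), np.int64(14), np.int64(14), np.int64(18), np.int64(19), np.int64(20), np.int64(21), np.int64(23), np.int64(24), np.int64(26), np.int64(26), np.int64(28), np.int64(28), np.int64(28), np.int64(29), np.int64(28), np.int64(27), np.int64(27), np.int64(26), np.int64(26), np.int64(25), np.int64(23), np.int64(22), np.int64(21), np.int64(16), np.int64(13), np.int64(6)]
axis 0.01 [ 0.5099 -0.2857]
axis 0.06 [ 0.5097 -0.2858]
axis 0.12 [ 0.5094 -0.2859]
axis 0.16 [ 0.5092 -0.2859]
scene crock [ 0.5246 -0.2829] 0.0016
side crock [ 0.5147 -0.2836] 0.0009
```

Emit:
{"fn": "arm_command", "kwargs": {"series": [0, 0, 0, 0.3, 0.17, 0, 1, 0, 0, 0, 0.65, 0.37, 0, 1, 0, 0, 0, 0.96, 0.55, 0, 1]}}

```text
t: 0.48
eef_pos: [0.619, -0.0969, 0.2481]
ee_rot: [3.141, 0.0, -1.571]
force: [0.4, 0.0, -0.8]
width: 0.0876
gripper_force: 0.0
```

Emit:
{"fn": "arm_command", "kwargs": {"series": [0, 0, 0, 0.3, 0.17, 0, 1, 0, 0, 0, 0.65, 0.37, 0, 1, 0, 0, 0, 0.96, 0.55, 0, 1]}}

```text
t: 0.85
eef_pos: [0.564, -0.193, 0.2482]
ee_rot: [3.141, 0.0, -1.571]
force: [1.0, 0.5, -0.2]
width: 0.0877
gripper_force: 0.0
```

Emit:
{"fn": "arm_command", "kwargs": {"series": [0, 0, 0, 0.35, 0.2, 0, 1, 0, 0, 0, 0.65, 0.37, 0, 1, 0, 0, 0, 0.85, 0.5, 0, 1, 0, 0, 0, 0.94, 0.55, 0, 1, 0, 0, 0, 0.94, 0.55, 0, 1]}}

```text
t: 1.48
eef_pos: [0.5098, -0.2863, 0.2484]
ee_rot: [3.141, 0.0, -1.572]
force: [-0.2, -0.3, 0.0]
width: 0.0875
gripper_force: 0.0
```

```bash
python3 - <<'E'
from h import *
m=arm.camera_model("wrist");s=arm.get_state();print(s["eef_pos"].round(4),s["ee_rot"].round(4),s["t"],m["fovy"],m["cx"],m["cy"],np.round(m["pose"],4).tolist())
im=arm.grab_frame("wrist");cv2.imwrite("pics/w1.png",im)
E
```

```text
[ 0.5098 -0.2863  0.2484] [ 3.1413e+00  1.0000e-04 -1.5717e+00] 1.475 65.70646984690485 327.5603112697745 242.34530286883358 [[-1.0, 0.0007, 0.0006, 0.5093], [0.0009, 0.961, 0.2765, -0.3606], [-0.0004, 0.2765, -0.961, 0.3856], [0.0, 0.0, 0.0, 1.0]]
```

View pics/w1.png

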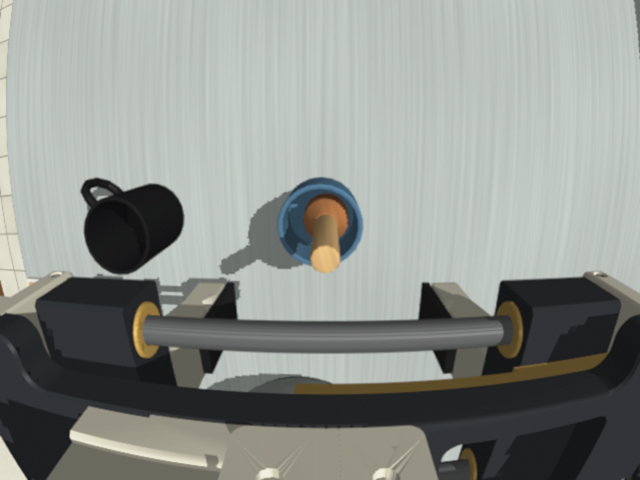

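The wrist view shows the shaft top at about (325,258), between the jaws. The crock rim is centred near (320,222), running from 279 to 362 in x.

```bash
cat >> h.py <<'E'
def fray(m,uv):
    f=240/np.tan(np.radians(m["fovy"])/2);P=np.array(m["pose"]);d=np.array([uv[0]-m["cx"],uv[1]-m["cy"]]);r=np.hypot(*d)
    v=np.r_[d/r*np.sin(r/f),np.cos(r/f)];return P[:3,3],P[:3,:3]@v
def fplane(m,uv,z):
    o,d=fray(m,uv);return o+d*(z-o[2])/d[2]
E
python3 - <<'E'
from h import *
from scipy.optimize import least_squares
m=arm.camera_model("wrist");im=cv2.imread("pics/w1.png");H,S,V=cv2.split(cv2.cvtColor(im,cv2.COLOR_BGR2HSV))
mk=((H>95)&(H<120)&(S>80)).astype(np.uint8);mk[:170]=0;mk[280:]=0
c=cv2.convexHull(max(cv2.findContours(mk,0,2)[0],key=cv2.contourArea))[:,0]
X=np.array([fplane(m,p,.06)[:2] for p in c])
r=least_squares(lambda q:np.hypot(*(X-q[:2]).T)-.039,X.mean(0),loss="soft_l1",f_scale=.001);print(r.x.round(4),np.round((np.hypot(*(X-r.x).T)-.039)*1e3,1))
print("top",fplane(m,(325,258),.161).round(4))
E
```

```text
[ 0.5167 -0.284 ] [ 2.3  2.3  2.1  1.4  0.7  0.4 -1.2 -2.1 -1.6 -1.  -0.3 -0.2  0.1  0.4
  0.7  0.8  1.1  1.2  1.2  1.1  0.5  0.  -0.  -0.1 -0.2 -0.7 -1.3 -1.4
 -1.7 -1.  -0.6  0.5  1.6  1.7  2.2]
top [ 0.5114 -0.2851  0.161 ]
```

Emit:
{"fn": "arm_command", "kwargs": {"series": [0, 0, 0, 0, 0, 0.3, 1, 0, 0, 0, 0, 0, 0.6, 1, 0, 0, 0, 0, 0, 0.8, 1, 0, 0, 0, 0, 0, 1, 1, 0, 0, 0, 0, 0, 1, 1]}}

```text
t: 2.15
eef_pos: [0.5095, -0.285, 0.147]
ee_rot: [3.138, 0.001, -1.57]
force: [-0.3, -0.0, 0.3]
width: 0.0878
gripper_force: 0.0
```

Emit:
{"fn": "arm_command", "kwargs": {"series": [0, 0, 0, 0, 0, 0.15, 1, 0, 0, 0, 0, 0, 0.25, 1, 0, 0, 0, 0, 0, 0.25, 1, 0, 0, 0, 0, 0, 0.25, 0, 0, 0, 0, 0, 0, 0.25, 0, 0, 0, 0, 0, 0, 0.25, 0, 0, 0, 0, 0, 0, 0.25, 0, 0, 0, 0, 0, 0, 0.25, 0], "force": 50}}

```text
t: 3.15
eef_pos: [0.51, -0.286, 0.1236]
ee_rot: [-3.141, -0.0, -1.571]
force: [-0.6, 0.0, -0.7]
width: 0.0429
gripper_force: 0.0
```

Emit:
{"fn": "arm_command", "kwargs": {"series": [0, 0, 0, 0, 0, 0, 0, 0, 0, 0, 0, 0, 0, 0, 0, 0, 0, 0, 0, 0, 0, 0, 0, 0, 0, 0, 0, 0, 0, 0, 0, 0, 0, 0, 0, 0, 0, 0, 0, 0, 0, 0, 0, 0, 0, 0, 0, 0, 0, 0, 0, 0, 0, 0, 0, 0]}}

```text
t: 4.15
eef_pos: [0.51, -0.286, 0.1236]
ee_rot: [3.142, 0.0, -1.571]
force: [0.2, 0.6, -1.1]
width: 0.0193
gripper_force: 49.9
```

Emit:
{"fn": "arm_command", "kwargs": {"series": [0, 0, 0, 0, 0, -0.2, 0, 0, 0, 0, 0, 0, -0.5, 0, 0, 0, 0, 0, 0, -0.8, 0, 0, 0, 0, 0, 0, -1, 0, 0, 0, 0, 0, 0, -1, 0]}}

```text
t: 4.78
eef_pos: [0.5108, -0.2863, 0.2253]
ee_rot: [-3.138, -0.001, -1.571]
force: [0.2, 0.1, -1.6]
width: 0.0195
gripper_force: 49.9
```

Emit:
{"fn": "arm_command", "kwargs": {"series": [0, 0, 0, -0.2, -0.03, 0, 0, 0, 0, 0, -0.5, -0.06, 0, 0, 0, 0, 0, -0.8, -0.1, 0, 0, 0, 0, 0, -1, -0.13, 0, 0]}}

```text
t: 5.28
eef_pos: [0.5225, -0.184, 0.2224]
ee_rot: [3.14, 0.0, -1.57]
force: [-0.0, -0.1, -1.9]
width: 0.0193
gripper_force: 49.9
```

Emit:
{"fn": "arm_command", "kwargs": {"series": [0, 0, 0, -0.33, -0.04, 0, 0, 0, 0, 0, -0.67, -0.08, 0, 0, 0, 0, 0, -1, -0.13, 0, 0]}}

```text
t: 5.65
eef_pos: [0.5353, -0.0841, 0.2224]
ee_rot: [3.14, 0.0, -1.571]
force: [-0.0, -0.4, -0.7]
width: 0.0189
gripper_force: 49.9
```

Emit:
{"fn": "arm_command", "kwargs": {"series": [0, 0, 0, -0.33, -0.04, 0, 0, 0, 0, 0, -0.65, -0.08, 0, 0, 0, 0, 0, -0.85, -0.12, 0, 0, 0, 0, 0, -0.96, -0.13, 0, 0, 0, 0, 0, -0.96, -0.13, 0, 0, 0, 0, 0, -0.96, -0.13, 0, 0]}}

```text
t: 6.4
eef_pos: [0.5488, 0.0094, 0.2234]
ee_rot: [3.141, -0.0, -1.571]
force: [-0.7, 0.1, -0.2]
width: 0.0194
gripper_force: 49.9
```

```bash
python3 - <<'E'
from h import *
m=arm.camera_model("wrist");s=arm.get_state();print(s["eef_pos"].round(4),s["force"].round(2),s["width"],s["t"])
w=arm.grab_frame("wrist");d=arm.grab_frame("side")
cv2.imwrite("pics/w2.png",w);o=np.hstack([cv2.resize(w,(400,300)),d[150:450,140:540]]);cv2.imwrite("pics/c2.png",o)
np.save("w2.npy",m["pose"])
E
```

```text
[0.5488 0.0094 0.2234] [-0.68  0.07 -0.25] 0.019364647494982533 6.4
```

View pics/c2.png

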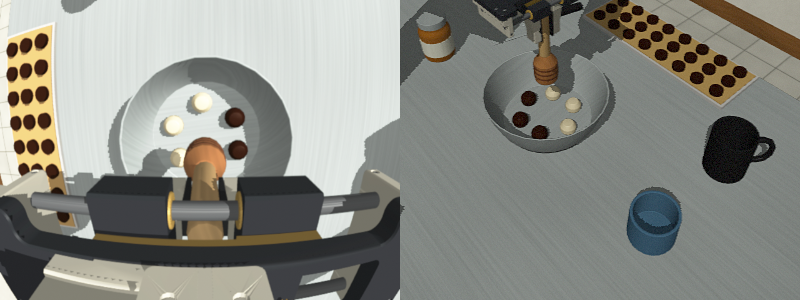

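The stirrer is held over the bowl with the ring of bonbons around it (the side half shows the head at (545,67)), and the crock is empty. I'll check the bowl and crock centres.

```bash
python3 - <<'E'
from h import *
from scipy.optimize import least_squares
m=arm.camera_model("wrist");m["pose"]=np.load("w2.npy")
X=np.array([fplane(m,(1.6*u,1.6*v),.075)[:2] for u,v in[(120,140),(292,140),(205,57),(155,76),(258,76)]])
r=least_squares(lambda c:np.hypot(*(X-c[:2]).T)-.115,[.55,0]);print(r.x.round(4),(r.fun*1e3).round(1))
n=arm.camera_model("side")
Y=np.array([plane(n,(u-400+140,v+150),.06)[:2] for u,v in[(628,211),(681,211),(655,187),(637,194),(672,194)]])
r=least_squares(lambda c:np.hypot(*(Y-c[:2]).T)-.039,[.5,-.28]);print(r.x.round(4),(r.fun*1e3).round(1))
p=[.04*np.array([-np.sin(t),np.cos(t)]) for t in 0*np.arange(3)]
# start at +x world; clockwise angle a: world=(cos a,-sin a)*r ; tool=( -wy,-wx)
f=lambda a:.4*np.array([np.sin(a),-np.cos(a)])
for k in range(3):
    a0=np.radians(120*k);print([ (f(a0+np.radians(15*i))-f(a0)).round(3).tolist() for i in range(1,9)])
E
```

```text
[0.5464 0.0155] [-0.2 -0.5  1.8 -1.3 -0.8]
[ 0.5187 -0.2799] [ 1.4 -0.9  1.1 -2.3  0.9]
[[0.104, 0.014], [0.2, 0.054], [0.283, 0.117], [0.346, 0.2], [0.386, 0.296], [0.4, 0.4], [0.386, 0.504], [0.346, 0.6]]
[[-0.064, 0.083], [-0.146, 0.146], [-0.243, 0.186], [-0.346, 0.2], [-0.45, 0.186], [-0.546, 0.146], [-0.629, 0.083], [-0.693, 0.0]]
[[-0.04, -0.096], [-0.054, -0.2], [-0.04, -0.304], [-0.0, -0.4], [0.064, -0.483], [0.146, -0.546], [0.243, -0.586], [0.346, -0.6]]
```

Emit:
{"fn": "arm_command", "kwargs": {"series": [0, 0, 0, -0.02, 0.01, 0.3, 0, 0, 0, 0, -0.02, 0.01, 0.55, 0, 0, 0, 0, -0.02, 0.01, 0.75, 0, 0, 0, 0, -0.02, 0.01, 0.88, 0, 0, 0, 0, -0.02, 0.01, 0.96, 0, 0, 0, 0, -0.02, 0.01, 0.96, 0]}}

```text
t: 7.25
eef_pos: [0.548, 0.0118, 0.1274]
ee_rot: [3.141, -0.0, -1.571]
force: [-0.3, 0.0, -0.9]
width: 0.0193
gripper_force: 49.9
```

Emit:
{"fn": "arm_command", "kwargs": {"series": [0, 0, 0, 0, -0.08, 0, 0, 0, 0, 0, 0, -0.16, 0, 0, 0, 0, 0, 0, -0.24, 0, 0, 0, 0, 0, 0, -0.32, 0, 0, 0, 0, 0, 0, -0.4, 0, 0, 0, 0, 0, 0, -0.4, 0, 0]}}

```text
t: 8.0
eef_pos: [0.5884, 0.012, 0.1273]
ee_rot: [3.141, 0.0, -1.571]
force: [-1.0, 0.7, -0.6]
width: 0.0195
gripper_force: 49.9
```

Foot at about 10 mm. Starting the first turn.

Emit:
{"fn": "arm_command", "kwargs": {"series": [0, 0, 0, 0.1, 0.01, 0, 0, 0, 0, 0, 0.2, 0.05, 0, 0, 0, 0, 0, 0.28, 0.12, 0, 0, 0, 0, 0, 0.35, 0.2, 0, 0, 0, 0, 0, 0.39, 0.3, 0, 0, 0, 0, 0, 0.4, 0.4, 0, 0, 0, 0, 0, 0.39, 0.5, 0, 0, 0, 0, 0, 0.35, 0.6, 0, 0]}}

```text
t: 9.0
eef_pos: [0.5276, -0.0226, 0.1279]
ee_rot: [-3.141, 0.0, -1.571]
force: [0.7, 1.4, -1.4]
width: 0.0192
gripper_force: 50.0
```

Emit:
{"fn": "arm_command", "kwargs": {"series": [0, 0, 0, -0.06, 0.08, 0, 0, 0, 0, 0, -0.15, 0.15, 0, 0, 0, 0, 0, -0.24, 0.19, 0, 0, 0, 0, 0, -0.35, 0.2, 0, 0, 0, 0, 0, -0.45, 0.19, 0, 0, 0, 0, 0, -0.55, 0.15, 0, 0, 0, 0, 0, -0.63, 0.08, 0, 0, 0, 0, 0, -0.7, 0, 0, 0]}}

```text
t: 10.0
eef_pos: [0.5291, 0.0466, 0.128]
ee_rot: [-3.141, -0.002, -1.57]
force: [4.6, -5.3, 1.5]
width: 0.0194
gripper_force: 50.0
```

Emit:
{"fn": "arm_command", "kwargs": {"series": [0, 0, 0, -0.04, -0.1, 0, 0, 0, 0, 0, -0.05, -0.2, 0, 0, 0, 0, 0, -0.04, -0.3, 0, 0, 0, 0, 0, 0, -0.4, 0, 0, 0, 0, 0, 0.06, -0.48, 0, 0, 0, 0, 0, 0.15, -0.55, 0, 0, 0, 0, 0, 0.24, -0.59, 0, 0, 0, 0, 0, 0.35, -0.6, 0, 0]}}

```text
t: 11.0
eef_pos: [0.5874, 0.0115, 0.1267]
ee_rot: [3.139, -0.0, -1.571]
force: [-1.4, 0.6, 0.0]
width: 0.0199
gripper_force: 50.0
```

```bash
python3 - <<'E'
from h import *
print(arm.get_state()["eef_pos"])
d=arm.grab_frame("side");e=arm.grab_frame("scene")
cv2.imwrite("pics/c3.png",np.hstack([cv2.resize(d[190:310,207:367],(400,300)),cv2.resize(e[180:300,235:395],(400,300))]))
E
```

```text
[0.58735177 0.01146374 0.12667821]
```

View pics/c3.png

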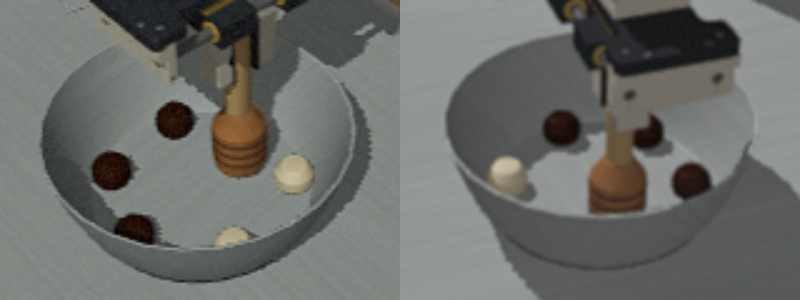

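After one turn the bowl is in place and the bonbons are pushed outward, all inside (side half: darks at (174,120), (110,170), (133,230)). Continuing.

Emit:
{"fn": "arm_command", "kwargs": {"series": [0, 0, 0, 0.1, 0.01, 0, 0, 0, 0, 0, 0.2, 0.05, 0, 0, 0, 0, 0, 0.28, 0.12, 0, 0, 0, 0, 0, 0.35, 0.2, 0, 0, 0, 0, 0, 0.39, 0.3, 0, 0, 0, 0, 0, 0.4, 0.4, 0, 0, 0, 0, 0, 0.39, 0.5, 0, 0, 0, 0, 0, 0.35, 0.6, 0, 0]}}

```text
t: 12.1
eef_pos: [0.5293, -0.0219, 0.1285]
ee_rot: [-3.137, 0.002, -1.571]
force: [2.9, 5.8, 1.2]
width: 0.0192
gripper_force: 50.0
```

Emit:
{"fn": "arm_command", "kwargs": {"series": [0, 0, 0, -0.06, 0.08, 0, 0, 0, 0, 0, -0.15, 0.15, 0, 0, 0, 0, 0, -0.24, 0.19, 0, 0, 0, 0, 0, -0.35, 0.2, 0, 0, 0, 0, 0, -0.45, 0.19, 0, 0, 0, 0, 0, -0.55, 0.15, 0, 0, 0, 0, 0, -0.63, 0.08, 0, 0, 0, 0, 0, -0.7, 0, 0, 0]}}

```text
t: 13.1
eef_pos: [0.5284, 0.0459, 0.1278]
ee_rot: [3.141, -0.003, -1.57]
force: [5.5, -9.0, 2.4]
width: 0.0193
gripper_force: 50.0
```

Emit:
{"fn": "arm_command", "kwargs": {"series": [0, 0, 0, -0.04, -0.1, 0, 0, 0, 0, 0, -0.05, -0.2, 0, 0, 0, 0, 0, -0.04, -0.3, 0, 0, 0, 0, 0, 0, -0.4, 0, 0, 0, 0, 0, 0.06, -0.48, 0, 0, 0, 0, 0, 0.15, -0.55, 0, 0, 0, 0, 0, 0.24, -0.59, 0, 0, 0, 0, 0, 0.35, -0.6, 0, 0]}}

```text
t: 14.1
eef_pos: [0.5844, 0.0109, 0.1259]
ee_rot: [3.134, -0.001, -1.572]
force: [-7.1, -0.7, 1.8]
width: 0.0193
gripper_force: 50.1
```

Emit:
{"fn": "arm_command", "kwargs": {"series": [0, 0, 0, 0.1, 0.01, 0, 0, 0, 0, 0, 0.2, 0.05, 0, 0, 0, 0, 0, 0.28, 0.12, 0, 0, 0, 0, 0, 0.35, 0.2, 0, 0, 0, 0, 0, 0.39, 0.3, 0, 0, 0, 0, 0, 0.4, 0.4, 0, 0, 0, 0, 0, 0.39, 0.5, 0, 0, 0, 0, 0, 0.35, 0.6, 0, 0]}}

```text
t: 15.1
eef_pos: [0.5282, -0.0227, 0.1279]
ee_rot: [-3.14, 0.001, -1.571]
force: [0.7, 2.9, -0.0]
width: 0.019
gripper_force: 50.0
```

Emit:
{"fn": "arm_command", "kwargs": {"series": [0, 0, 0, -0.06, 0.08, 0, 0, 0, 0, 0, -0.15, 0.15, 0, 0, 0, 0, 0, -0.24, 0.19, 0, 0, 0, 0, 0, -0.35, 0.2, 0, 0, 0, 0, 0, -0.45, 0.19, 0, 0, 0, 0, 0, -0.55, 0.15, 0, 0, 0, 0, 0, -0.63, 0.08, 0, 0, 0, 0, 0, -0.7, 0, 0, 0]}}

```text
t: 16.1
eef_pos: [0.5273, 0.0458, 0.1275]
ee_rot: [3.139, -0.004, -1.57]
force: [0.1, -10.2, 5.2]
width: 0.0195
gripper_force: 50.0
```

Emit:
{"fn": "arm_command", "kwargs": {"series": [0, 0, 0, -0.04, -0.1, 0, 0, 0, 0, 0, -0.05, -0.2, 0, 0, 0, 0, 0, -0.04, -0.3, 0, 0, 0, 0, 0, 0, -0.4, 0, 0, 0, 0, 0, 0.06, -0.48, 0, 0, 0, 0, 0, 0.15, -0.55, 0, 0, 0, 0, 0, 0.24, -0.59, 0, 0, 0, 0, 0, 0.35, -0.6, 0, 0]}}

```text
t: 17.1
eef_pos: [0.5848, 0.0117, 0.1263]
ee_rot: [3.135, 0.0, -1.572]
force: [-9.9, 3.2, 5.5]
width: 0.0194
gripper_force: 50.2
```

Emit:
{"fn": "arm_command", "kwargs": {"series": [0, 0, 0, 0.1, 0.01, 0, 0, 0, 0, 0, 0.2, 0.05, 0, 0, 0, 0, 0, 0.28, 0.12, 0, 0, 0, 0, 0, 0.35, 0.2, 0, 0, 0, 0, 0, 0.39, 0.3, 0, 0, 0, 0, 0, 0.4, 0.4, 0, 0, 0, 0, 0, 0.39, 0.5, 0, 0, 0, 0, 0, 0.35, 0.6, 0, 0]}}

```text
t: 18.1
eef_pos: [0.5282, -0.0229, 0.1279]
ee_rot: [-3.14, 0.0, -1.571]
force: [5.2, 2.7, 0.5]
width: 0.0189
gripper_force: 50.0
```

```bash
python3 - <<'E'
from h import *
s=arm.get_state();print(s["t"],s["eef_pos"],s["force"])
M=arm.camera_model("side");P=arm.grab_frame("side");e=arm.grab_frame("scene");x,y=207,190
h,ss,v=cv2.split(cv2.cvtColor(P,cv2.COLOR_BGR2HSV)[y:y+120,x:x+160])
for nm,mk in(("dark",v<60),("white",(v>150)&(h<40)&(ss>20))):
    for st,c in blobs(mk,30):print(nm,st,plane(M,(c[0]+x,c[1]+y),.018).round(3))
cv2.imwrite("pics/c4.png",np.hstack([cv2.resize(P[190:310,207:367],(400,300)),cv2.resize(e[180:300,235:395],(400,300))]))
E
```

```text
18.1 [ 0.52817209 -0.0229033   0.12791269] [5.15811334 2.74623909 0.53696198]
dark [16, 0, 104, 64, 2370] [0.591 0.136 0.018]
dark [89, 9, 30, 22, 312] [0.681 0.089 0.018]
dark [19, 68, 15, 19, 40] [0.46  0.068 0.018]
dark [36, 74, 17, 18, 226] [0.479 0.034 0.018]
white [105, 52, 14, 14, 127] [ 0.612 -0.008  0.018]
white [102, 81, 15, 13, 128] [ 0.56  -0.055  0.018]
white [72, 94, 12, 5, 45] [ 0.505 -0.035  0.018]
```

View pics/c4.png

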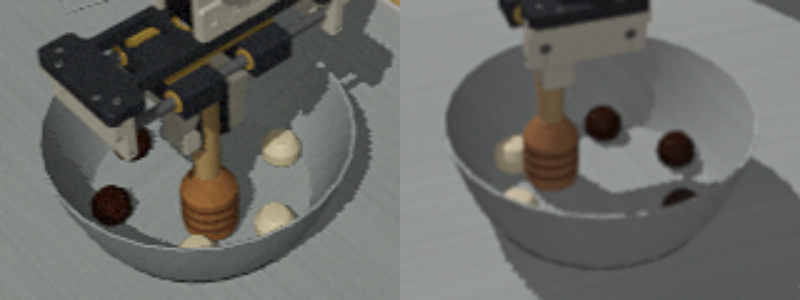

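All six bonbons have moved about 60° round the ring (darks about (602,123), (675,150) and (680,195); whites about (282,147) and (273,217) in the crop). I'll go to the centre and lift out.

Emit:
{"fn": "arm_command", "kwargs": {"series": [0, 0, 0, -0.1, -0.05, 0, 0, 0, 0, 0, -0.2, -0.1, 0, 0, 0, 0, 0, -0.3, -0.18, 0, 0, 0, 0, 0, -0.35, -0.2, -0.1, 0, 0, 0, 0, -0.35, -0.2, -0.4, 0, 0, 0, 0, -0.35, -0.2, -0.7, 0, 0, 0, 0, -0.35, -0.2, -1, 0, 0, 0, 0, -0.35, -0.2, -1, 0]}}

```text
t: 19.2
eef_pos: [0.5494, 0.0124, 0.2307]
ee_rot: [-3.137, 0.001, -1.57]
force: [-0.0, 0.5, -0.8]
width: 0.0191
gripper_force: 50.0
```

Emit:
{"fn": "arm_command", "kwargs": {"series": [0, 0, 0, 0.2, 0.02, 0, 0, 0, 0, 0, 0.5, 0.05, 0, 0, 0, 0, 0, 0.8, 0.08, 0, 0, 0, 0, 0, 1, 0.1, 0, 0]}}

```text
t: 19.7
eef_pos: [0.5371, -0.0898, 0.2267]
ee_rot: [3.14, -0.0, -1.572]
force: [-0.8, 0.1, -0.4]
width: 0.0194
gripper_force: 50.0
```

Emit:
{"fn": "arm_command", "kwargs": {"series": [0, 0, 0, 0.33, 0.03, 0, 0, 0, 0, 0, 0.67, 0.07, 0, 0, 0, 0, 0, 1, 0.1, 0, 0]}}

```text
t: 20.08
eef_pos: [0.5273, -0.1895, 0.227]
ee_rot: [3.141, 0.0, -1.571]
force: [0.7, 0.1, -1.6]
width: 0.0192
gripper_force: 50.0
```

Emit:
{"fn": "arm_command", "kwargs": {"series": [0, 0, 0, 0.33, 0.04, 0, 0, 0, 0, 0, 0.65, 0.08, 0, 0, 0, 0, 0, 0.85, 0.11, 0, 0, 0, 0, 0, 0.94, 0.11, 0, 0, 0, 0, 0, 0.94, 0.11, 0, 0, 0, 0, 0, 0.94, 0.11, 0, 0]}}

```text
t: 20.82
eef_pos: [0.5171, -0.2813, 0.2275]
ee_rot: [3.142, 0.0, -1.57]
force: [0.3, 0.6, -1.1]
width: 0.0192
gripper_force: 50.0
```

```bash
python3 - <<'E'
from h import *
s=arm.get_state();print(s["t"],s["eef_pos"].round(4),s["ee_rot"].round(3),s["force"].round(1))
P=arm.grab_frame("side");M=arm.camera_model("side");x,y=207,190
h,ss,v=cv2.split(cv2.cvtColor(P,cv2.COLOR_BGR2HSV)[y:y+120,x:x+160])
for nm,mk in(("dark",v<60),("white",(v>150)&(h<40)&(ss>20))):
    for st,c in blobs(mk,30):print(nm,st,plane(M,(c[0]+x,c[1]+y),.018).round(3))
a=cv2.resize(P[190:310,207:367],(400,300));b=cv2.resize(P[280:415,320:500],(400,300))
cv2.imwrite("pics/c5.png",np.hstack([a,b]))
E
```

```text
20.825 [ 0.5171 -0.2813  0.2275] [ 3.142  0.    -1.57 ] [ 0.3  0.6 -1.1]
dark [79, 39, 15, 15, 173] [0.597 0.054 0.018]
dark [45, 49, 16, 15, 182] [0.53  0.077 0.018]
dark [130, 66, 30, 44, 808] [ 0.619 -0.097  0.018]
dark [36, 74, 18, 17, 218] [0.479 0.034 0.018]
white [104, 51, 15, 15, 172] [ 0.613 -0.005  0.018]
white [101, 81, 16, 13, 139] [ 0.56  -0.055  0.018]
white [129, 86, 31, 34, 232] [ 0.583 -0.13   0.018]
white [72, 94, 12, 5, 49] [ 0.504 -0.035  0.018]
```

View pics/c5.png

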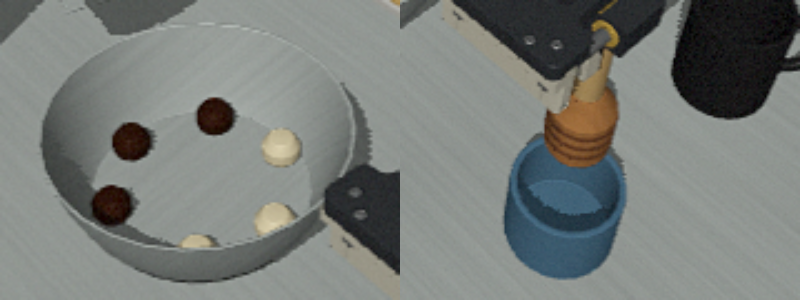

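The side view shows six bonbons in the bowl, all shifted, and the stirrer above the empty crock at (565,185). Lowering.

Emit:
{"fn": "arm_command", "kwargs": {"series": [0, 0, 0, 0, 0, 0.3, 0, 0, 0, 0, 0, 0, 0.55, 0, 0, 0, 0, 0, 0, 0.75, 0, 0, 0, 0, 0, 0, 0.9, 0, 0, 0, 0, 0, 0, 1, 0, 0, 0, 0, 0, 0, 1, 0, 0, 0, 0, 0, 0, 1, 0]}}

```text
t: 21.75
eef_pos: [0.5175, -0.2821, 0.1283]
ee_rot: [-3.141, -0.0, -1.571]
force: [-0.3, -0.2, -0.1]
width: 0.0193
gripper_force: 50.0
```

Emit:
{"fn": "arm_command", "kwargs": {"series": [0, 0, 0, 0, 0, 0.01, 0, 0, 0, 0, 0, 0, 0.02, 0, 0, 0, 0, 0, 0, 0.03, 0, 0, 0, 0, 0, 0, 0.03, 0]}}

```text
t: 22.25
eef_pos: [0.5169, -0.282, 0.1245]
ee_rot: [3.141, 0.0, -1.571]
force: [0.3, 0.6, -1.0]
width: 0.0194
gripper_force: 50.0
```

Foot within 1 mm of the floor. Releasing and rising.

Emit:
{"fn": "arm_command", "kwargs": {"series": [0, 0, 0, 0, 0, 0.01, 0, 0, 0, 0, 0, 0, 0.01, 0, 0, 0, 0, 0, 0, 0.01, 0.3, 0, 0, 0, 0, 0, 0.01, 0.5, 0, 0, 0, 0, 0, 0.01, 0.8, 0, 0, 0, 0, 0, 0.01, 1, 0, 0, 0, 0, 0, 0.01, 1, 0, 0, 0, 0, 0, 0.01, 1]}}

```text
t: 23.25
eef_pos: [0.517, -0.282, 0.1236]
ee_rot: [3.142, -0.0, -1.571]
force: [-0.4, -0.7, -1.4]
width: 0.0705
gripper_force: 0.0
```

Emit:
{"fn": "arm_command", "kwargs": {"series": [0, 0, 0, 0, 0, 0, 1, 0, 0, 0, 0, 0, 0, 1, 0, 0, 0, 0, 0, 0, 1, 0, 0, 0, 0, 0, -0.2, 1, 0, 0, 0, 0, 0, -0.5, 1, 0, 0, 0, 0, 0, -0.8, 1, 0, 0, 0, 0, 0, -1, 1, 0, 0, 0, 0, 0, -1, 1]}}

```text
t: 24.25
eef_pos: [0.5178, -0.2823, 0.2253]
ee_rot: [-3.138, -0.001, -1.571]
force: [0.0, 0.2, -0.8]
width: 0.0874
gripper_force: 0.0
```

```bash
python3 - <<'E'
from h import *
s=arm.get_state();print(s["t"],s["eef_pos"].round(4),s["width"],s["force"].round(1))
P=arm.grab_frame("side");w=arm.grab_frame("wrist")
cv2.imwrite("pics/c6.png",np.hstack([cv2.resize(P[190:415,200:500],(400,300)),cv2.resize(w,(400,300))]))
E
```

```text
24.25 [ 0.5178 -0.2823  0.2253] 0.08738494683931748 [ 0.   0.2 -0.8]
```

View pics/c6.png

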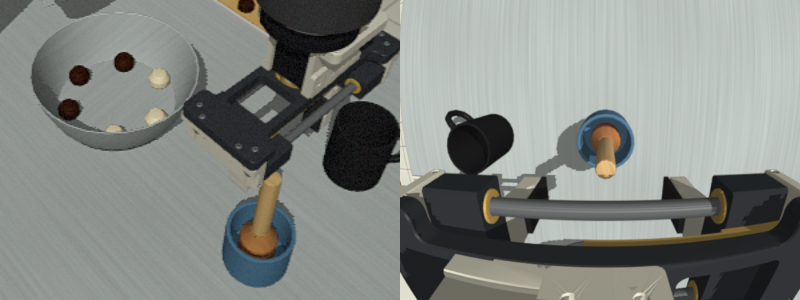

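The stirrer stands upright in the centre of the crock, with nothing touching the gripper, and the bowl and bonbons are at rest.

```bash
python3 -c "
from station import arm
print(arm.job_done())"
```

```text
the job is handed in; nothing more can be done
None
```

I stirred the bonbons 3⅓ turns clockwise and all six clearly shifted and stayed in the bowl; the stirrer is back upright in its crock, and I handed the job in at about 24 s of the 70 s limit (no verdict came back).

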